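# Make up two parts kits at the last maker's bench

### The job

Make up the two kits on the bench: into the long tray put the longer shoe last, in the long compartment, and the plain brass bush, in the end compartment; into the square tray put the shorter last, in the wider compartment, and the low heel block, in the narrower one. Everything must stand upright, flat on the tray's floor, lasts on their soles and lying along their compartments (toe either way). Leave the flanged bush and the tall heel block in the stock, and the file and the glue jar, where they are.

Things in the scene. Friction and masses are not known exactly. Their poses are not given: they have to be found in the camera images.
- tray_long: long shallow wooden tray, fixed to the bench, 290 x 90 mm, 10 mm high. Origin: centre of its underside; x along its length, z up. Floor 4 mm thick (top at z = 4 mm); rim and divider 5 mm thick, 6 mm above the floor. One divider across it makes two compartments: the long one is 190 x 80 mm inside, centred at x = -45, y = 0 mm; the end one is 85 x 80 mm inside, centred at x = +97.5, y = 0 mm.
- tray_square: squarish shallow wooden tray, fixed to the bench, 165 (x) x 175 mm (y), 10 mm high. Origin: centre of its underside; z up. Floor 4 mm thick (top at z = 4 mm); rim and divider 5 mm thick, 6 mm above the floor. One divider along x makes two compartments, both 155 mm long in x: the wider is 97 mm across, centred at x = 0, y = -34 mm; the narrower is 63 mm across, centred at x = 0, y = +51 mm.
- last_long: the longer of two pale wooden shoe lasts (foot-shaped), loose on its sole: 164 mm long, 56 wide, 72 high. Origin: middle of length and width, at the sole; x to the toe, z up. Grip the cone, the raised rear part, at about x = -33 mm: its sides facing +y and -y are nearly upright, 33 to 35 mm apart, for x -55 to -20, z 46 to 68 mm. Toe end about 20 mm high. About 0.15 to 0.31 kg.
- last_short: the shorter of two pale wooden shoe lasts (foot-shaped), loose on its sole: 125 mm long, 50 wide, 63 high. Origin: middle of length and width, at the sole; x to the toe, z up. Grip the cone, the raised rear part, at about x = -25 mm: its sides facing +y and -y are nearly upright, 29 to 31 mm apart, for x -42 to -15, z 40 to 60 mm. Toe end about 20 mm high. About 0.08 to 0.17 kg.
- bush_plain: plain brass tube standing on end, 26 mm outside diameter, 16 mm bore, 42 mm high, the same all the way up. Origin: centre of its underside, z up its axis.
- bush_flanged: brass bush left in the stock: tube 26 mm outside diameter, 42 mm high, with a flat flange 44 mm in diameter and 6 mm thick at its foot. Origin: centre of its underside. Not to be moved.
- heel_low: low D-shaped block of brown wood (a heel): 42 mm long in x, 40 mm wide in y, 36 mm high, upright sides; its flat front faces +x, its back (-x) is a half round; the flat sides facing +y and -y run from x = -1 to +21 mm. Origin: centre of its underside, z up.
- heel_tall: tall slim D-shaped heel block of brown wood, left in the stock: 34 x 34 mm at the foot, tapering to 27 x 27 mm at the top, 62 mm high. Origin: centre of its underside. Not to be moved.
- file: flat steel file with a dark wooden handle, lying on the bench beyond the stock, 260 mm long, 22 mm wide, 18 mm high at the handle. Origin: on its underside, its tip 130 mm along +x and the handle's end 130 mm along -x. Not to be moved.
- glue_jar: closed round glue jar with a steel cap, 60 mm in diameter, 75 mm high. Origin: centre of its underside. Not to be moved.
Mind the look-alikes: they are no part of the job. What is shaped like the last_short but green or purple is not meant.

How it is judged (in metres and radians):
At the end, for the whole second after the job is handed in: Each named last, bush and heel block is inside its own compartment (lasts along it within 0.3 rad), upright, flat on the floor (underside within 2.5 mm of it, tilt under 0.1 rad), released, at rest. Flanged bush, tall heel block, file and glue jar are within 20 mm of where they started (x of last_long in the frame of tray_long between -0.063 and -0.027 m and y of last_long in the frame of tray_long between -0.016 and 0.016 m and z of last_long in the frame of tray_long between 0.0005 and 0.0065 m and angle between each of last_long, bush_plain, last_short, heel_low's own z axis and vertical below 0.1 rad and linear speed of each of last_long, bush_plain, last_short, heel_low below 0.02 m/s and angular speed of each of last_long, bush_plain, last_short, heel_low below 0.2 rad/s and x of bush_plain in the frame of tray_long between 0.0665 and 0.1285 m and y of bush_plain in the frame of tray_long between -0.029 and 0.029 m and z of bush_plain in the frame of tray_long between 0.0005 and 0.0065 m and x of last_short in the frame of tray_square between -0.019 and 0.019 m and y of last_short in the frame of tray_square between -0.06 and -0.008 m and z of last_short in the frame of tray_square between 0.0005 and 0.0065 m and x of heel_low in the frame of tray_square between -0.059 and 0.059 m and y of heel_low in the frame of tray_square between 0.038 and 0.064 m and z of heel_low in the frame of tray_square between 0.0005 and 0.0065 m and angle between the x axis of last_long and the x axis of tray_long, either way round below 0.3 rad and angle between the x axis of last_short and the x axis of tray_square, either way round below 0.3 rad and distance of each of bush_flanged, heel_tall, file, glue_jar from where it was at the start of the episode below 0.02 m); the robot touches nothing.
It fails at once if the flanged bush was moved by more than 20 mm (distance of bush_flanged from where it was at the start of the episode above 0.02 m).
It fails at once if the tall heel block was moved by more than 20 mm (distance of heel_tall from where it was at the start of the episode above 0.02 m).
It fails at once if the file was moved by more than 20 mm (distance of file from where it was at the start of the episode above 0.02 m).
It fails at once if the glue jar was moved by more than 20 mm (distance of glue_jar from where it was at the start of the episode above 0.02 m).
It also fails if it takes over 96 s, if anything falls off the work surface, if the arm or the gripper's body presses on something with over 40 N, if the wrist force passes 120 N, or if a joint passes its speed limit or range.

### The arm

A 6-joint arm with a two-finger parallel gripper is mounted at the origin on the work surface. World frame = base frame: x ahead of the robot, y to its left, z up, the work surface at z = 0. Lengths are in mm, angles in degrees, forces in N, time in s.
With the tool pointing down it reaches from about 275 to 825 mm from the base axis. Payload 5.2 kg.
Tool frame: the origin (TCP) lies midway between the tips of the shut fingers; the grasp point (between the pads) lies 19 mm behind it (ctrl.tcp_to_grasp is the distance from the TCP to the grasp point, in mm); z points along the fingers, y is the line along which they close (so a half turn about z gives the same grasp; the last joint's range is limited). The gripper opens to 93 mm and grips with 3 to 60 N. Pads are 15 mm wide; open, the fingers measure 128 mm over their backs; the gripper's body (75 mm by 188 mm) begins 65 mm behind the grasp point.
Start: joints at [-76.937, 14.817, 87.949, -0, 77.235, -11.62], TCP at [229.699, -499.743, 218.653] pointing down, gripper open.
Joint ranges: [-179.93, 179.93], [-52.35, 119.4], [10.71, 147.94], [-69.91, 249.91], [12.55, 155.21], [-178.61, 178.61]. Speed limits (degrees/s): [147.25, 147.25, 180, 180, 180, 180].

### API

Orientations are given as a 3x3 rotation matrix whose columns are the frame's x, y, z axes.
In Python, from rig import ctrl, effector, kinematics, camera, spotter gives the robot as it stands. Calls block until the motion is done:
- ctrl.reach(position, orientation): joint-space move of the TCP to a pose.
- ctrl.servo_line(position, orientation=None, vel=150): straight line of the TCP; orientation=None keeps the orientation; vel is the mean speed in mm/s.
- ctrl.move_joints(angles): joint-space move.
- effector.grip(opening, grip_force=None): finger opening in mm; grip_force is the grip in N (None keeps the last); returns when the fingers have stopped.
- ctrl.sleep(seconds).
- kinematics.ik(position, orientation): joint angles nearest the present ones, or None.
- ctrl.read_state(): the state.
- camera(name): name is "side" or "top"; returns a dict with "img" (420x560x3 uint8, red, green, blue), "K" (3x3 intrinsics, pixels), "dist_coeffs" ([k1, k2, p1, p2, k3] as OpenCV has them; the pictures are not rectified), "world_to_cam" (4x4, takes a point from world to camera coordinates). Camera axes: x right, y down, z forward; pixel columns grow to the right and rows downward; lengths in mm; the calibration is good to about 2 mm. A picture is of the moment at which its call begins. There is no depth.
A pose or a line that the arm cannot do raises ctrl.Unreachable and nothing moves.
- ctrl.job_done(): hands the job in; it is judged then, once.
Trained networks look in the newest picture that a camera, given by its name, has taken for a name from the list of things; names that differ only in an ending like _2 or _b are one class to them, and where a whole thing is asked for, a point or a joint stands for the part that bears it (a point fixed in the world has none). Each returns a list of dicts, best first, with "p" (0 to 1); they miss things now and then, are a little off and sometimes report something else, mostly with a low value. They report only what shows in the picture. A call takes as long as a camera call. They do not tell look-alikes from the thing itself.
- spotter.spot_in(camera, query): "extent" ([left, top, right, bottom] in pixels, round what is visible of it).
- spotter.spot_point(camera, query): "uv" ([column, row] in pixels: a listed point, or the origin of a listed thing).
The state is a dict: "time": time; "joints": joint angles; "qvel": joint speeds; "tau": joint torques, N m; "ee_pos": TCP position; "eef_rot": TCP orientation; "ft_force": force on the tool from outside, world axes, zero at the start; "wrist_torque": the same for the moment, N m; "grip_width": finger opening in mm; "grip_force": force on a finger pad.
Only numpy, scipy, OpenCV 4.12 (cv2) and the standard library are available. Lean on these libraries where they do the work, as an engineer would, in place of code of your own. Each camera call takes 0.05 s, during which the arm holds its last target. There are 200 camera calls.

## Working session

There is one attempt and no reset: what is moved stays moved. The work goes in short steps, each a Python script; the robot and the scene stay as the last script left them, time stands still between calls to the robot, and variables do not carry over. Pictures are saved under pics/ and viewed, at most 14 in all, crops included, and the job is handed in when it is done.

```bash
ls; mkdir -p pics; python3 - <<'E'
from rig import ctrl, camera, spotter
import cv2,numpy as np
for c in("top","side"):
    d=camera(c); cv2.imwrite(f"pics/{c}0.png",cv2.resize(d["img"][:,:,::-1],(784,588),interpolation=cv2.INTER_CUBIC))
    print(c,d["K"],d["dist_coeffs"],d["world_to_cam"])
    for q in ["tray_long","tray_square","last_long","last_short","bush_plain","bush_flanged","heel_low","heel_tall","file","glue_jar"]:
        print(q,[(np.round(r["uv"]).tolist(),round(r["p"],2)) for r in spotter.spot_point(c,q)][:5])
print(ctrl.read_state()["time"])
E
```

```text
pics
top [[483.47129592   0.         274.33215989]
 [  0.         483.47129592 222.53701228]
 [  0.           0.           1.        ]] [-0.10682898  0.          0.          0.          0.        ] [[ 2.88477368e-02 -9.99470541e-01 -1.50480922e-02  2.84974423e+01]
 [-9.86062974e-01 -2.59865837e-02 -1.64330486e-01  4.85878573e+02]
 [ 1.63852431e-01  1.95789291e-02 -9.86290549e-01  1.08624449e+03]
 [ 0.00000000e+00  0.00000000e+00  0.00000000e+00  1.00000000e+00]]
tray_long [([419.0, 224.0], 0.56)]
tray_square [([170.0, 217.0], 0.71)]
last_long [([299.0, 152.0], 0.72)]
last_short [([137.0, 300.0], 0.95), ([340.0, 278.0], 0.8), ([274.0, 243.0], 0.61), ([236.0, 292.0], 0.56)]
bush_plain [([308.0, 204.0], 0.66)]
bush_flanged [([272.0, 198.0], 0.78)]
heel_low [([351.0, 197.0], 0.71), ([235.0, 197.0], 0.66)]
heel_tall [([235.0, 194.0], 0.68)]
file [([332.0, 113.0], 0.7)]
glue_jar [([211.0, 123.0], 0.73)]
side [[448.72727311   0.         283.99945128]
 [  0.         448.72727311 207.15378648]
 [  0.           0.           1.        ]] [0.02779841 0.         0.         0.         0.        ] [[-7.56886298e-01 -6.53545590e-01  1.13763203e-03  3.93458067e+02]
 [-4.94875947e-01  5.71988603e-01 -6.54161169e-01  2.38314686e+02]
 [ 4.26873435e-01 -4.95688612e-01 -7.56354329e-01  8.97981608e+02]
 [ 0.00000000e+00  0.00000000e+00  0.00000000e+00  1.00000000e+00]]
tray_long [([365.0, 148.0], 0.96), ([236.0, 136.0], 0.62)]
tray_square [([196.0, 281.0], 0.66)]
last_long [([250.0, 168.0], 0.59)]
last_short [([366.0, 204.0], 0.95), ([251.0, 364.0], 0.95), ([315.0, 275.0], 0.77), ([298.0, 225.0], 0.65), ([462.0, 200.0], 0.56)]
bush_plain [([290.0, 187.0], 0.78), ([233.0, 231.0], 0.71), ([251.0, 163.0], 0.45)]
bush_flanged [([264.0, 208.0], 0.52), ([198.0, 281.0], 0.43)]
heel_low [([306.0, 164.0], 0.59)]
heel_tall [([234.0, 232.0], 0.93)]
file [([233.0, 137.0], 0.61)]
glue_jar [([157.0, 204.0], 0.73)]
1.1
```

View pics/top0.png

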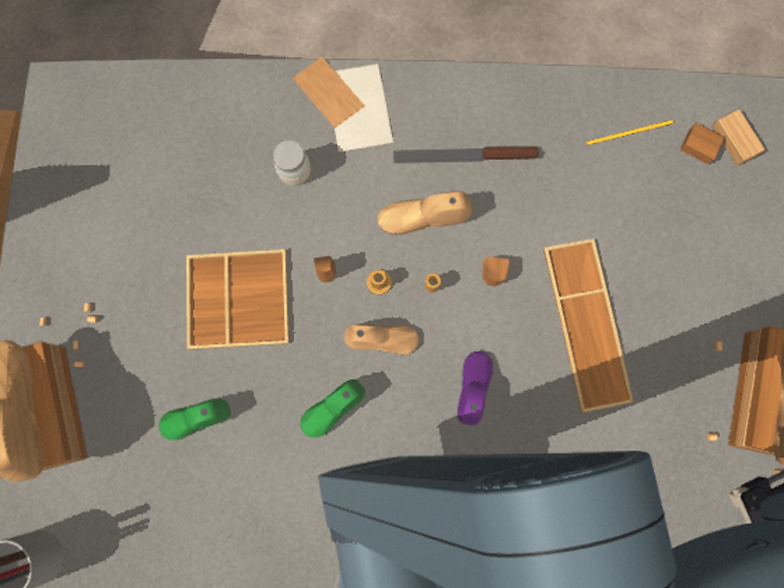

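View pics/side0.png

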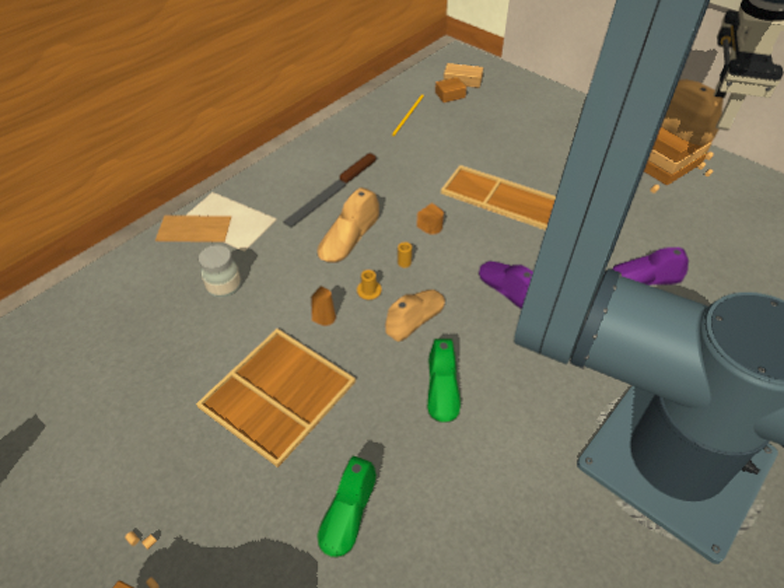

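The top view shows the pale lasts at about (425,212) and (382,337), the plain bush at (433,282), the low heel at (495,270), and the trays at left and right. The green and purple items are look-alikes. The side view agrees. I'll take a zoomed crop next for the headings.

```bash
cat > h.py <<'E'
import numpy as np, cv2
from rig import camera
def ray(d,uv,z):
    "pixel(s) -> world points at height z"
    p=cv2.undistortPoints(np.array(uv,float).reshape(-1,1,2),d["K"],np.array(d["dist_coeffs"]))[:,0]
    T=np.array(d["world_to_cam"]);R,t=T[:3,:3],T[:3,3]
    o=-R.T@t; r=np.c_[p,np.ones(len(p))]@R
    return o+r*((z-o[2])/r[:,2])[:,None]
def proj(d,P):
    T=np.array(d["world_to_cam"])
    return cv2.projectPoints(np.array(P,float).reshape(-1,1,3),cv2.Rodrigues(T[:3,:3])[0],T[:3,3],d["K"],np.array(d["dist_coeffs"]))[0][:,0]
E
python3 - <<'E'
from h import *
d=camera("top"); im=d["img"][:,:,::-1]
c=cv2.resize(im[125:265,230:375],None,fx=4,fy=4,interpolation=cv2.INTER_CUBIC)
for i in range(0,145,20): cv2.putText(c,str(230+i),(i*4,10),0,.35,(0,0,0)); cv2.line(c,(i*4,0),(i*4,559),(90,90,90),1)
for i in range(0,140,20): cv2.putText(c,str(125+i),(0,i*4+10),0,.35,(0,0,0)); cv2.line(c,(0,i*4),(579,i*4),(90,90,90),1)
cv2.imwrite("pics/crop1.png",c)
s=1/1.4
A=np.array([[545,247],[594,240],[632,402],[583,411]])*s
B=np.array([[187,256],[286,250],[288,342],[187,348]])*s
for n,q in(("long",A),("sq",B)):
    w=ray(d,q,10); print(n,w.round(0)[:,:2].tolist(),w.mean(0).round(1),np.linalg.norm(np.roll(w,-1,0)-w,axis=1).round(0))
for n,q,z in(("dividers",[[228,254],[229,345]],10),("divL",[[558,299],[607,290]],10),("holeL",[[452,201]],72),("holeS",[[360,333]],63),("bush",[[433,279]],42),("flang",[[378,277]],42),("ht",[[324,263]],62),("heel",[[495,264]],36)):
    print(n,ray(d,np.array(q)*s,z).round(1)[:,:2].tolist())
E
```

```text
long [[611.0, -235.0], [627.0, -322.0], [346.0, -381.0], [329.0, -297.0]] [ 478.4 -308.7   10. ] [ 88. 287.  86. 289.]
sq [[580.0, 392.0], [594.0, 217.0], [433.0, 205.0], [418.0, 379.0]] [506.2 298.2  10. ] [176. 162. 175. 163.]
dividers [[585.0, 318.9], [424.9, 306.3]]
divL [[519.7, -256.1], [537.9, -342.3]]
holeL [[669.4, -66.5]]
holeS [[444.8, 79.5]]
bush [[542.1, -38.5]]
flang [[543.1, 53.7]]
ht [[560.2, 143.3]]
heel [[572.1, -143.4]]
```

View pics/crop1.png

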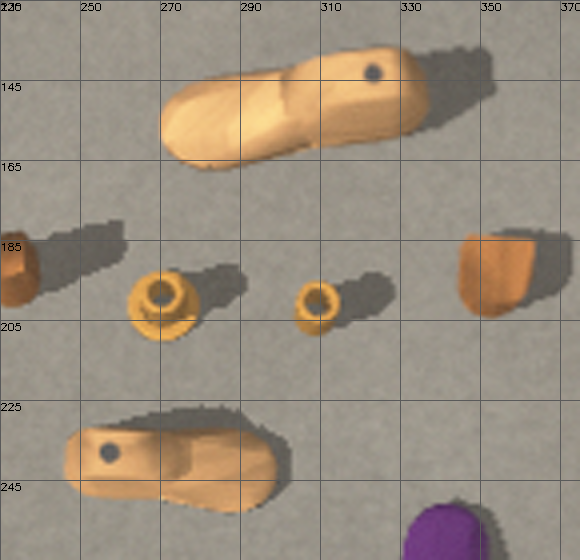

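```bash
python3 - <<'E'
from h import *
from scipy.optimize import minimize, least_squares
t,s=camera("top"),camera("side")
# triangulate holes
for n,a,b in(("L",(323.3,143.3),(362/1.4,196/1.4)),("S",(257.2,238),(404/1.4,299/1.4)),):
    r=least_squares(lambda P:np.r_[proj(t,P)[0]-a,proj(s,P)[0]-b],[550,0,60]); print("hole",n,r.x.round(1),r.fun.round(1))
def toe(uv,z): return ray(t,uv,z)[0,:2]
print("toeL",toe((270,157),10),"heelL",toe((337,150),30),"toeS",toe((299.5,243),10),"heelS",toe((246,242),30))
# heel low and bush: silhouette fits
a=np.linspace(np.pi/2,3*np.pi/2,20)
D=np.r_[[[21,20],[21,-20]],np.c_[-1+20*np.cos(a),20*np.sin(a)]]
b=np.linspace(0,2*np.pi,40); C=13*np.c_[np.cos(b),np.sin(b)]
def pts(S,h,x,y,th):
    R=np.array([[np.cos(th),-np.sin(th)],[np.sin(th),np.cos(th)]]); q=S@R.T+[x,y]
    return np.r_[np.c_[q,0*q[:,:1]],np.c_[q,0*q[:,:1]+h]]
masks={}
for n,S,h,c in(("heel",D,36,(572,-143)),("bush",C,42,(542,-38)) ):
    ms=[]
    for d in(t,s):
        u=proj(d,[[*c,h/2]])[0].astype(int); hsv=cv2.cvtColor(d["img"],cv2.COLOR_RGB2HSV)
        m=((hsv[...,1]>105)&(hsv[...,2]>50)).astype(np.uint8); w=np.zeros_like(m); w[u[1]-18:u[1]+19,u[0]-18:u[0]+19]=1
        ms.append((d,m*w))
    def cost(p):
        J=0
        for d,m in ms:
            hu=cv2.convexHull(proj(d,pts(S,h,*p)).astype(np.float32))
            M=np.zeros((420*4,560*4),np.uint8); cv2.fillConvexPoly(M,np.round(hu*4+1.5).astype(np.int32),1)
            M=cv2.resize(M.astype(np.float32),(560,420),interpolation=cv2.INTER_AREA); J+=np.abs(M-m).sum()
        return J
    R=[]
    for th in (np.arange(0,360,30) if n=="heel" else [0]):
        r=minimize(cost,[*c,np.radians(th)],method="Nelder-Mead",options=dict(initial_simplex=np.array([*c,np.radians(th)])+np.array([[0,0,0],[6,0,0],[0,6,0],[0,0,.3]]),maxiter=70)); R.append((round(r.fun,1),r.x[:2].round(1).tolist(),round(np.degrees(r.x[2]))))
    print(n,[m.sum() for _,m in ms],sorted(R)[:4])
E
```

```text
hole L [670.6 -69.3  64.8] [ 0.5  0.8 -1.  -0.3]
hole S [441.3  77.8  77.4] [ 0.3  0.6 -0.6 -0.1]
toeL [652.70727321  57.84117027] heelL [ 668.37488289 -104.26505454] toeS [442.25246459 -18.71960547] heelS [438.74093262 107.05246792]
heel [np.uint64(324), np.uint64(364)] [(np.float64(83.8), [562.0, -145.9], 358), (np.float64(84.1), [562.1, -146.4], -1), (np.float64(102.5), [564.1, -147.9], 92), (np.float64(102.8), [564.0, -147.9], 91)]
bush [np.uint64(114), np.uint64(195)] [(np.float64(69.4), [538.9, -39.1], 16)]
```

```bash
cat >> h.py <<'E'
from rig import ctrl, effector, kinematics
TL=(478.4,-308.7,12.1); TS=(506.2,298.2,4.4)
def intray(T,x,y):
    a=np.radians(T[2]); return T[0]+x*np.cos(a)-y*np.sin(a), T[1]+x*np.sin(a)+y*np.cos(a)
def rot(deg):
    a=np.radians(deg); y=np.array([-np.sin(a),np.cos(a),0]); z=np.array([0,0,-1.]); return np.c_[np.cross(y,z),y,z]
def off(p,deg,r):
    a=np.radians(deg); return np.array([p[0]+r*np.cos(a),p[1]+r*np.sin(a)])
def move(pick,hd,gx,gz,place,pds,opening,force,rel,up=190):
    """pick/place: object origin xy; hd: heading; gx: grip point along object x; gz: grasp height; pds: candidate final headings"""
    zt=gz-ctrl.tcp_to_grasp; best=None
    q0=np.array(ctrl.read_state()["joints"])
    for f in(0,180):
        for pd in pds:
            a=kinematics.ik([*off(pick,hd,gx),zt],rot(hd+f)); b=kinematics.ik([*off(place,pd,gx),zt+4],rot(pd+f))
            if a is None or b is None: continue
            c=abs(np.array(a)-q0).max()+abs(np.array(b)-a).max()
            if best is None or c<best[0]: best=(c,f,pd,np.round(a),np.round(b))
    print(best); _,f,pd=best[:3]
    P,Q=off(pick,hd,gx),off(place,pd,gx)
    effector.grip(opening)
    ctrl.reach([*P,up],rot(hd+f)); ctrl.servo_line([*P,zt],vel=120)
    w=effector.grip(0,force); s=ctrl.read_state(); print("grip",s["grip_width"],s["grip_force"],s["ft_force"],s["time"])
    ctrl.servo_line([*P,up],vel=120)
    s=ctrl.read_state(); print("lift",s["grip_width"],s["ft_force"])
    ctrl.reach([*Q,up],rot(pd+f)); ctrl.servo_line([*Q,zt+30],vel=150); ctrl.servo_line([*Q,zt+4.7],vel=40)
    s=ctrl.read_state(); print("down",s["grip_width"],s["ft_force"])
    effector.grip(rel); ctrl.sleep(.2); ctrl.servo_line([*Q,up],vel=150)
    print("t",ctrl.read_state()["time"])
E
python3 - <<'E'
from h import *
move((662.5,-23.5),96,-33,57,intray(TL,-45,0),(12.1,192.1),70,20,65)
E
```

```text
(np.float64(109.51224750880746), 180, 12.1, array([-14.,  35.,  82.,  -0.,  62., -20.]), array([-51.,  22., 105.,  -0.,  53.,  27.]))
grip 41.50796508251545 19.798701029503718 [ 0.10214946 -0.67600006  0.3775301 ] 6.075
lift 41.94903620680341 [ 0.12870144  0.12812339 -1.43275504]
down 41.609759994456034 [ 0.49611405  0.94247486 -1.17394207]
t 12.5833
```

```bash
python3 - <<'E'
from h import *
ctrl.reach([430,-100,300],rot(0))
d=camera("top"); im=d["img"][:,:,::-1]
cv2.imwrite("pics/top1.png",cv2.resize(im[110:310,220:470],None,fx=3,fy=3,interpolation=cv2.INTER_CUBIC))
E
```

```text
(no output)
```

View pics/top1.png

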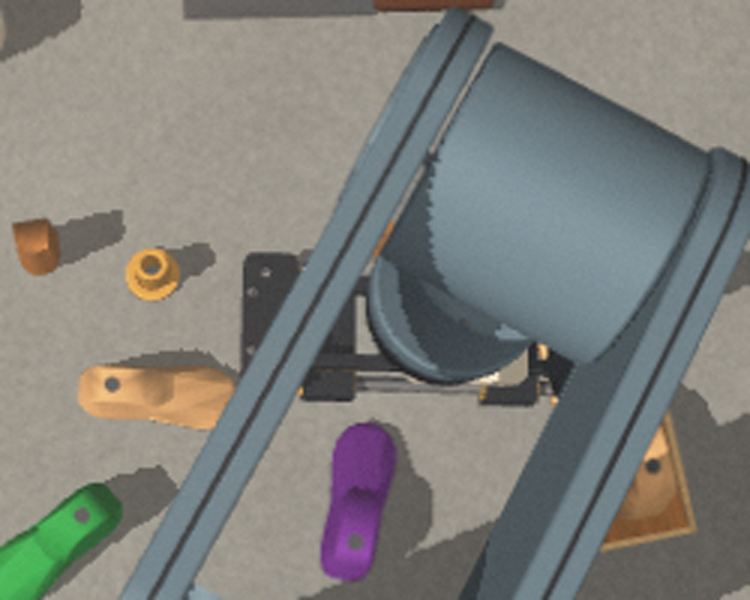

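The last is partly hidden by the arm, but its hole shows at (653,465) in the tray. I'll go on with the short last and check the long one once the arm is on the left.

```bash
python3 - <<'E'
from h import *
move((442.5,44.5),-90,-25,51,intray(TS,0,-34),(4.4,184.4),64,15,58)
ctrl.reach([330,330,300],rot(0))
d=camera("top"); im=d["img"][:,:,::-1]
cv2.imwrite("pics/top2.png",cv2.resize(im[140:330,110:460],(798,434),interpolation=cv2.INTER_CUBIC))
E
```

```text
(np.float64(184.35573794691953), 0, 4.4, array([ -5.,  18., 115.,  -0.,  47.,  -5.]), array([ 17.,  26., 101.,  -0.,  54., -78.]))
grip 37.857726075745234 14.91490968503058 [0.52245489 1.07114714 1.39847995] 18.7333
lift 37.232373076159924 [-0.89705712 -0.1189673  -1.16820346]
down 37.26334622648005 [-0.01766881 -0.03636859 -0.18880392]
t 25.075
```

View pics/top2.png

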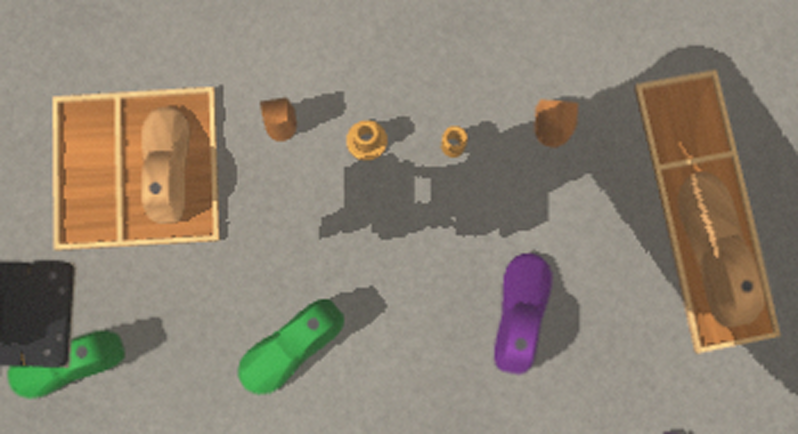

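Both lasts look properly seated, the short one with its hole at (155,188) and the long one with its hole at (746,286). Bush and heel next.

```bash
python3 - <<'E'
from h import *
move((563,-145.5),-4,8,29,intray(TS,0,51),(94.4,-85.6),64,15,60)
move((540.5,-39),90,0,30,intray(TL,97.5,0),(12.1,192.1,-167.9),50,15,46)
ctrl.reach([330,-330,320],rot(-40))
t,s=camera("top"),camera("side")
cv2.imwrite("pics/top3.png",cv2.resize(t["img"][140:330,110:460,::-1],(798,434),interpolation=cv2.INTER_CUBIC))
cv2.imwrite("pics/side3.png",cv2.resize(s["img"][:,:,::-1],(784,588),interpolation=cv2.INTER_CUBIC))
E
```

```text
(np.float64(106.6302601513492), 0, 94.4, array([ -25.,   31.,   96.,   -0.,   53., -111.]), array([  25.,   33.,   92.,   -0.,   56., -159.]))
grip 40.21223926945197 14.993693232536316 [-0.55045676  0.8266858   2.5702124 ] 30.4417
lift 39.82446020148962 [-0.49549978 -0.07646082 -0.74927838]
down 39.66637451641927 [ 0.10600784 -0.48197589 -1.44248711]
t 37.95
(np.float64(200.6122698299241), 180, 12.1, array([-16.,  27., 103.,  -0.,  50., -16.]), array([-37.,  35.,  88.,  -0.,  58.,  41.]))
grip 26.287257888114432 15.000614156015217 [-1.39557872  0.43496176  3.10829212] 42.6833
lift 25.750511581379936 [ 0.64084333  0.71706535 -1.62909482]
down 25.932558059313568 [ 0.23362603  0.16773588 -1.69906105]
t 49.3167
```

View pics/top3.png

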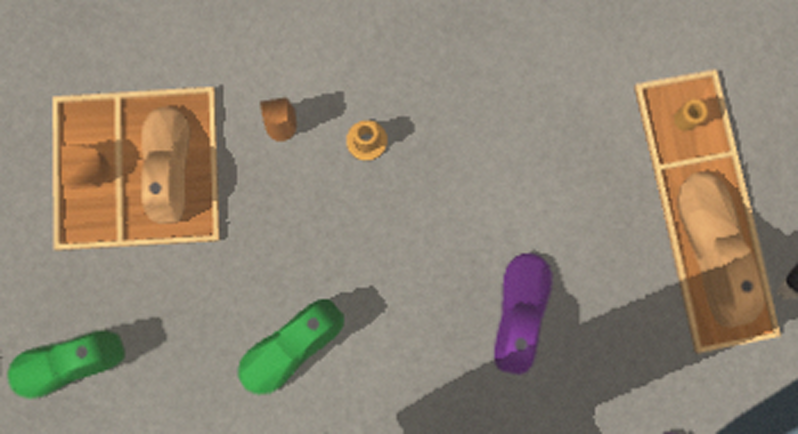

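View pics/side3.png

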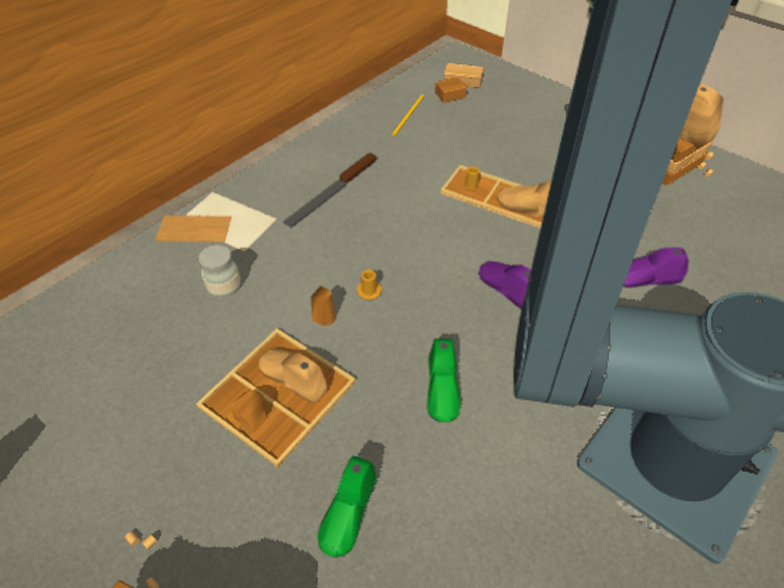

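All four are in their compartments. The grip widths on the lasts were about 7 mm over nominal, so I'll check from close up that they sit flat.

```bash
python3 - <<'E'
from h import *
ctrl.reach([450,0,380],rot(0)); ctrl.reach([330,300,380],rot(0))
t,s=camera("top"),camera("side")
f=lambda im:cv2.resize(im[:,:,::-1],(400,300),interpolation=cv2.INTER_CUBIC)
sL=f(s["img"][95:185,310:430]); tL=f(t["img"][165:300,370:550]); tS=f(t["img"][172:262,115:235])
ctrl.reach([450,-50,380],rot(0)); ctrl.reach([330,-330,380],rot(-40))
s=camera("side"); sS=f(s["img"][233:338,130:270])
cv2.imwrite("pics/q.png",np.vstack([np.hstack([sL,tL]),np.hstack([sS,tS])]))
print(ctrl.read_state()["time"])
E
```

```text
56.9083
```

View pics/q.png

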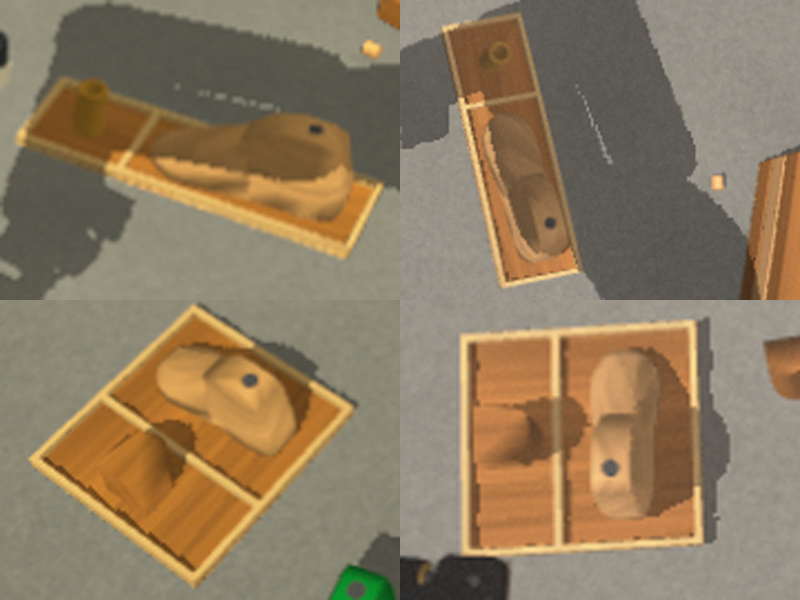

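The close-ups show both lasts flat on their soles, clear of the rims and dividers, with the bush and heel standing upright in their compartments. The stock items haven't moved, so I'm handing in.

```bash
python3 -c "
from rig import ctrl
print(ctrl.job_done(), ctrl.read_state()['time'])"
```

```text
the job is handed in; nothing more can be done
the job is handed in; nothing more can be done
```

I made up both kits and handed the job in after about 57 s of the 96 s; the camera views showed all four pieces upright in their compartments and the stock, file and jar unmoved, but no verdict came back.

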